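Slide the tall bottle off the drawer's path and open the drawer

ROBOT

A 6-joint arm with a two-finger parallel gripper is mounted at the origin on the work surface. World frame = base frame: x ahead of the robot, y to its left, z up, the work surface at z = 0. Lengths are in m, angles in degrees, forces in N, time in s.
With the tool pointing down it reaches from about 0.325 to 0.775 m from the base axis. Payload 5.5 kg.
Tool frame: the origin (TCP) lies at the centre of the arm's flange, where the gripper is bolted on; the fingertips stand 182 mm ahead of it and the grasp point (between the pads) lies 163 mm ahead of it; z points along the fingers, y is the line along which they close (so a half turn about z gives the same grasp; the last joint's range is limited). The gripper opens to 88 mm and grips with 3 to 60 N. Pads are 20 mm wide; open, the fingers measure 115 mm over their backs; the gripper's body (75 mm by 178 mm) begins 61 mm behind the grasp point.
Start: joints at [69.288, 5.22, 70.514, -0, 104.267, -3.249], TCP at [0.18, 0.572, 0.405] pointing down, gripper open.
Joint ranges: [-164.24, 164.24], [-49.07, 125.15], [9.68, 141.18], [-86.29, 266.29], [3.28, 154.24], [-151.56, 151.56]. Speed limits (degrees/s): [147.25, 147.25, 172.46, 180, 180, 180].

INTERFACE

Orientations are given as [roll, pitch, yaw] about the fixed x, y, z axes, in that order (R = Rz(yaw) Ry(pitch) Rx(roll)).
In Python, from station import r gives the robot as it stands. The module is installed in compiled form; this text tells all that it offers. Calls block until the motion is done:
- r.reach(position, orientation): joint-space move of the TCP to a pose.
- r.servo_line(position, rotation=None, speed=0.15): straight line of the TCP; rotation=None keeps the orientation; speed is the mean speed in m/s.
- r.move_joints(angles): joint-space move.
- r.let_go() and r.grab(squeeze=None): open the fingers fully, or close them until they stop; squeeze is the grip in N (None keeps the last).
- r.wait(seconds).
- r.inverse_kinematics(position, orientation): joint angles nearest the present ones, or None.
- r.sense(): the state.
- r.snapshot(name): name is "scene" or "side" or "wrist"; returns a dict with "frame" (400x640x3 uint8, red, green, blue), "fx", "fy", "cx", "cy" (pixels), "R" (3x3) and "t" (3): a world point X has camera coordinates R X + t. Camera axes: x right, y down, z forward; pixel columns grow to the right and rows downward; lengths in m; the calibration is good to about 2 mm. The wrist camera is an equidistant fisheye: a pixel r from the principal point sees the ray r / f radians off the axis. A picture is of the moment at which its call begins. There is no depth.
A pose or a line that the arm cannot do raises r.IKError and nothing moves.
- r.hand_in(): hands the job in; it is judged then, once.
The state is a dict: "clock": time; "joints": joint angles; "joint_vel": joint speeds; "joint_torque": joint torques, N m; "tcp_pos": TCP position; "orientation": TCP orientation; "contact_force": force on the tool from outside, world axes, zero at the start; "torque": the same for the moment, N m; "opening": finger opening in m; "gripper_force": force on a finger pad.
Only numpy, scipy, OpenCV 4.12 (cv2) and the standard library are available. Lean on these libraries where they do the work, as an engineer would, in place of code of your own. Each camera call takes 0.05 s, during which the arm holds its last target. There are 200 camera calls.

TASK

The tall medicine bottle stands in the way of the cabinet's drawer: push it low down with the fingertips so that it slides, upright, along the ledge and stands close beside the glass measuring cup (a gap of at most 4 cm), clear of the drawer's way. Then reach down into the drawer's open front with the fingertips and gently pull the drawer out, all or nearly all the way. Do not grip or lift anything, and do not let the bottle bump the cabinet or drawer or shift the cup or the other things.

Things in the scene. Friction and masses are not known exactly. Their poses are not given: they have to be found in the camera images.
- bottle: Tall narrow amber medicine bottle with a white screw cap and a blank paper label, standing loose on the ledge in front of the drawer. 54 mm across (straight round body up to 130 mm), 198 mm high, about 0.3 kg. Origin at the centre of its underside, z up its axis. It slides when pushed within about 35 mm of the ledge and may topple when pushed higher.
- cup: Glass measuring cup, round, 72 mm across and 85 mm high, about 0.24 kg, standing loose on one side or the other. Origin at the centre of its underside; its handle reaches 65 mm from the axis along its own +x (roughly away from the robot), a small spout along its -x.
- cabinet: Compact grey plastic cabinet, fixed to the ledge: 180 mm deep (its x), 150 mm wide (its y), 80 mm high. Origin at the centre of its underside; its -x faces the robot and is the way the drawer opens. The open front face lies at x = -90 mm.
- drawer (a joint): How far the cabinet's one drawer is open, in m: 0 shut, 0.10 fully out against its stop. It slides along the cabinet's -x with about 1.2 N of friction and stays where it is left.
- drawer_lip (a point): Middle of the top edge of the drawer's front wall, 60 mm above the ledge; it moves with the drawer. The white drawer is an open-topped tray 136 mm wide, walls 4 mm thick, floor 11 mm above the ledge. Its front part (the hopper) stands 50 mm out of the cabinet's face even when shut and is open above, so fingertips can reach down into it: 46 mm clear between the inside of the front wall and the cabinet's face when shut, 128 mm wide inside, empty there.
- crusher: Pink twist pill crusher, 49 mm across, 82 mm high, loose, standing on the side where the cup is not. Origin at the centre of its underside.
- tin: Flat steel tablet tin, 64 mm (its x) by 94 mm (its y), 24 mm high, loose, beside the cabinet. Origin at the centre of its underside.
- pill_bottle: Short yellow pill bottle with white cap, 45 mm across, 78 mm high, loose, beside the cabinet. Origin at the centre of its underside.

How it is judged:
By the outcome, as a careful person would: the job done as asked, in the order asked, and still so for the second after the job is handed in, with the robot touching nothing.
It also fails if it takes over 61 s, if anything falls off the work surface, if the arm or the gripper's body presses on something with over 40 N, if the wrist force passes 120 N, or if a joint passes its speed limit or range.

## Working session

There is one attempt and no reset: what is moved stays moved. The work goes in short steps, each a Python script; the robot and the scene stay as the last script left them, time stands still between calls to the robot, and variables do not carry over. Pictures are saved under pics/ and viewed, at most 10 in all, crops included, and the job is handed in when it is done.

```bash
mkdir -p pics; python3 - <<'E'
from station import r
import cv2,numpy as np
for n in("scene","side"):
    s=r.snapshot(n);cv2.imwrite(f"pics/{n}0.png",s["frame"][:,:,::-1]);np.savez(f"{n}0.npz",**s)
    print(n,s["fx"],s["cx"],s["cy"],(-np.array(s["R"]).T@s["t"]).round(3))
print(r.sense())
E
```

```text
scene 519.6188788905228 323.4432073385725 192.5428241748214 [1.466 0.189 0.972]
side 505.5662498123653 310.06602953261523 199.94776847659267 [ 0.586 -0.849  0.983]
{'clock': 0.1, 'joints': array([ 6.92888866e+01,  5.25993909e+00,  7.05722781e+01,  1.72636345e-03,
        1.04266034e+02, -3.24930397e+00]), 'joint_vel': array([-0.01915998, -0.18449084, -0.19052294,  0.07096751,  0.02275852,
       -0.00671145]), 'joint_torque': array([ 2.18930552e-03, -4.47857809e+01, -4.07570636e+01,  6.99575152e-02,
        2.83224526e-02, -6.92149911e-05]), 'tcp_pos': array([0.18006833, 0.57240998, 0.40363434]), 'orientation': array([-1.79902002e+02, -7.24010247e-03,  1.62538608e+02]), 'contact_force': array([ 0.08496917, -0.42232606,  0.34332522]), 'torque': array([-0.02317551, -0.00720113,  0.00346788]), 'gripper_force': 0.0, 'opening': 0.08818374368592537}
```

View pics/scene0.png

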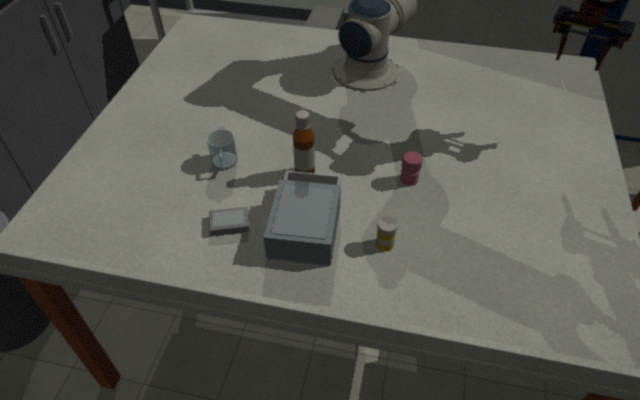

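View pics/side0.png

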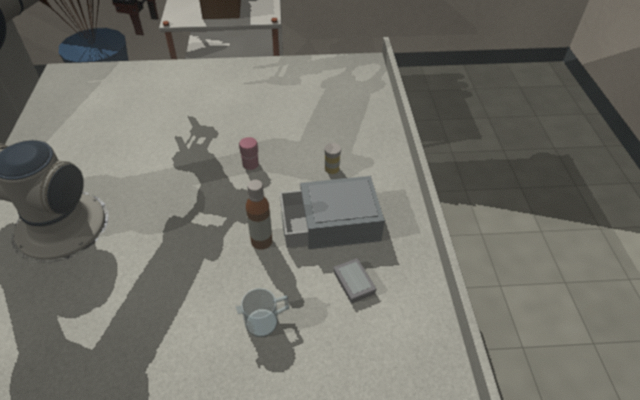

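The scene view shows the bottle at about (304,145), the cup (222,148), cabinet (305,220) and crusher (411,168). The side view shows the bottle base at about (261,245) and the cup at (262,312). I'll zoom in to measure.

```bash
cat > h.py <<'E'
import numpy as np,cv2
def ray(s,u,v):
    R=np.array(s["R"]);t=np.array(s["t"]);d=R.T@np.array([(u-s["cx"])/s["fx"],(v-s["cy"])/s["fy"],1]);return -R.T@t,d
def plane(s,u,v,z):
    o,d=ray(s,u,v);return o+d*(z-o[2])/d[2]
def proj(s,X):
    c=np.array(s["R"])@np.array(X,float)+np.array(s["t"]);return np.array([s["fx"]*c[0]/c[2]+s["cx"],s["fy"]*c[1]/c[2]+s["cy"]])
def tri(s1,p1,s2,p2):
    o1,d1=ray(s1,*p1);o2,d2=ray(s2,*p2)
    k=np.linalg.lstsq(np.c_[d1,-d2],o2-o1,rcond=None)[0];a=o1+k[0]*d1;b=o2+k[1]*d2
    return (a+b)/2,np.linalg.norm(a-b)
E
python3 - <<'E'
import numpy as np,cv2
for n,(x0,x1,y0,y1) in dict(scene=(200,430,105,265),side=(230,390,130,345)).items():
    f=np.load(n+"0.npz")["frame"][y0:y1,x0:x1,::-1]
    k=3.4 if n=="scene" else 2.7
    f=cv2.convertScaleAbs(f,alpha=1.6)
    cv2.imwrite(f"pics/{n}0z.png",cv2.resize(f,None,fx=k,fy=k,interpolation=cv2.INTER_CUBIC))
E
```

```text
(no output)
```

View pics/scene0z.png

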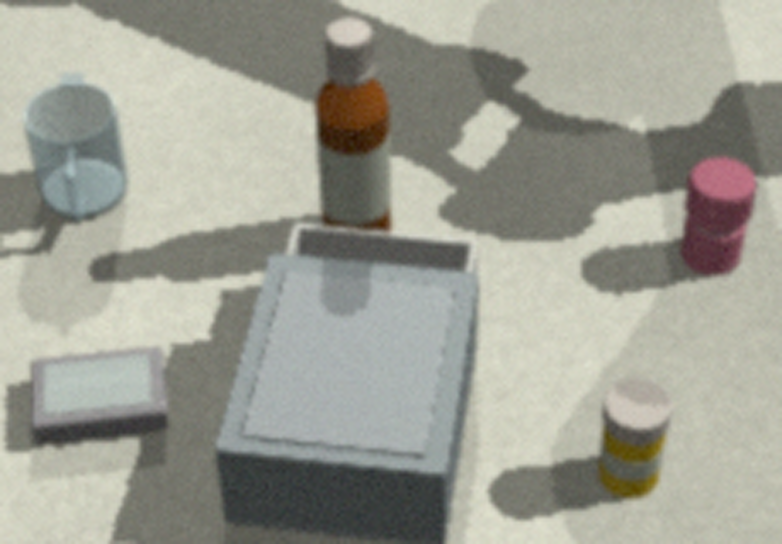

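View pics/side0z.png

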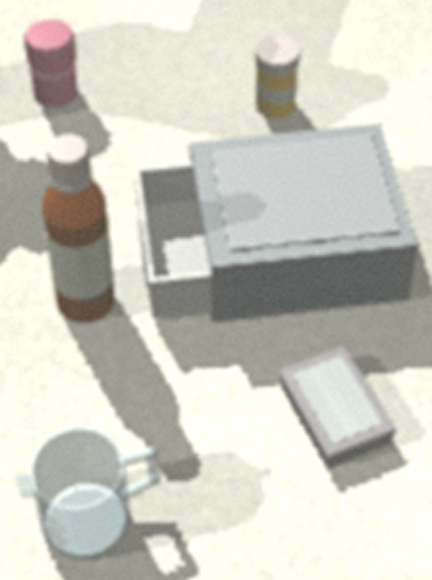

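Scene zoom: the cap is at (350,32), cup rim at (72,112), and drawer lip corners at (293,228) and (473,240). Side zoom: the cap is at (67,148), cup rim at (78,470), and lip corners at (138,172) and (150,277). Next step is triangulating these.

```bash
python3 - <<'E'
from h import *
A=dict(np.load("scene0.npz"));B=dict(np.load("side0.npz"))
a=lambda p:(200+p[0]/3.4,105+p[1]/3.4); b=lambda p:(230+p[0]/2.7,130+p[1]/2.7)
for n,p,q,z in [("cap",(350,32),(67,148),.198),("rim",(72,112),(78,470),.085),("cupbase",(83,187),(86,520),.002),
 ("lip+",(473,240),(138,172),.06),("lip-",(293,228),(150,277),.06),
 ("cabF-",(268,257),(213,250),.08),("cabF+",(478,277),(191,144),.08),("cabB+",(455,467),(380,126),.08),("cabB-",(224,448),(414,245),.08),
 ("crusher",(722,180),(51,37),.082),("pill",(637,400),(278,52),.078)]:
    X,e=tri(A,a(p),B,b(q));print(n,X.round(4),"gap",round(e,4),plane(A,*a(p),z)[:2].round(4),plane(B,*b(q),z)[:2].round(4))
for p in [(34,366),(163,350),(166,418),(34,430)]: print("tinA",plane(A,*a(p),.024)[:2].round(3))
E
```

```text
cap [ 0.5076 -0.0791  0.1949] gap 0.0032 [ 0.5093 -0.0775] [ 0.509  -0.0838]
rim [ 0.5089 -0.3052  0.0801] gap 0.006 [ 0.5108 -0.3014] [ 0.5115 -0.3107]
cupbase [ 0.5103 -0.3063  0.0034] gap 0.0033 [ 0.5071 -0.3063] [ 0.5114 -0.3068]
lip+ [0.5593 0.0211 0.0579] gap 0.0064 [0.5577 0.023 ] [0.5615 0.0157]
lip- [ 0.5705 -0.1093  0.0586] gap 0.003 [ 0.5736 -0.1095] [ 0.5695 -0.109 ]
cabF- [ 0.6272 -0.1084  0.0869] gap 0.0085 [ 0.6255 -0.1125] [ 0.6247 -0.0986]
cabF+ [0.6106 0.0358 0.0753] gap 0.0033 [0.6132 0.0373] [0.6115 0.0295]
cabB+ [0.7858 0.052  0.0767] gap 0.0127 [0.7818 0.0559] [0.7887 0.0423]
cabB- [ 0.7973 -0.0959  0.0745] gap 0.0062 [ 0.7985 -0.0926] [ 0.798  -0.1033]
crusher [0.4768 0.1932 0.077 ] gap 0.0057 [0.4786 0.1946] [0.4792 0.1839]
pill [0.7014 0.1597 0.0753] gap 0.0069 [0.6999 0.1616] [0.703  0.1527]
tinA [ 0.714 -0.265]
tinA [ 0.68  -0.179]
tinA [ 0.74  -0.157]
tinA [ 0.769 -0.243]
```

```bash
cat >> h.py <<'E'
from scipy.spatial.transform import Rotation as Ro
T=np.radians(25);s_,c_=np.sin(T),np.cos(T)
def pushrot(sg):
    z=np.array([0,-s_,-c_]);y=np.array([sg,0,0.]);M=np.c_[np.cross(y,z),y,z]
    return Ro.from_matrix(M).as_euler('xyz',degrees=True),z
def push_tcp(x,ylead,zmin=.014):
    "tip leading corner at ylead, lowest corner at zmin (tip half-thickness 10 mm along push)"
    tip=np.array([x,ylead+.010*c_,zmin+.010*s_]);return tip-.182*np.array([0,-s_,-c_])
E
python3 - <<'E'
from station import r
from h import *
w=r.snapshot("wrist");st=r.sense()
M=Ro.from_euler('xyz',st["orientation"],degrees=True).as_matrix()
c=-np.array(w["R"]).T@w["t"];print("cam in tool",(M.T@(c-st["tcp_pos"])).round(3))
for sg in(1,-1):
    o,_=pushrot(sg);print(sg,o.round(1))
    for y,z in((-.02,.21),(-.02,.014),(-.196,.014)):
        p=push_tcp(.506,y,z);q=r.inverse_kinematics(p,o);print(p.round(3),None if q is None else np.round(q,1))
E
```

```text
cam in tool [0.075 0.    0.02 ]
1 [180.  25.  90.]
[0.506 0.066 0.379] [ 11.4  -6.8  86.5 -25.3 104.1   6. ]
[0.506 0.066 0.183] [ 11.4  -1.4 101.7 -24.6  85.5  14.6]
[ 0.506 -0.11   0.183] [ -8.3  -4.  104.2 -25.4  77.3  -3.2]
-1 [180. -25. -90.]
[0.506 0.066 0.379] None
[0.506 0.066 0.183] None
[ 0.506 -0.11   0.183] None
```

```bash
python3 - <<'E'
from station import r
from h import *
o,_=pushrot(1)
r.grab(10)
r.reach(push_tcp(.506,-.02,.23),o)
r.servo_line(push_tcp(.506,-.02),speed=.15)
f0=r.sense()["contact_force"]
for y in(-.05,-.09,-.13,-.16):
    r.servo_line(push_tcp(.506,y),speed=.05);s=r.sense();print(s["clock"],s["tcp_pos"].round(3),(s["contact_force"]-f0).round(2),s["opening"])
for n in("scene","side"):
    s=r.snapshot(n);np.savez(n+"1.npz",**s)
f=np.load("scene1.npz")["frame"][95:265,170:390,::-1];g=np.load("side1.npz")["frame"][150:350,210:390,::-1]
f=cv2.resize(f,None,fx=2,fy=2,interpolation=2);g=cv2.resize(g,None,fx=340/200,fy=340/200,interpolation=2)
cv2.imwrite("pics/p1.png",cv2.convertScaleAbs(np.hstack([f,g]),alpha=1.6))
E
```

```text
6.1917 [0.506 0.036 0.183] [-0.13  0.67  0.52] 0.0006210435085678061
7.1417 [ 0.506 -0.004  0.183] [-0.03 -0.29  0.5 ] 0.0005609902804830921
8.0917 [ 0.506 -0.044  0.183] [-0.5   0.03  0.22] 0.0002818141849639123
8.8417 [ 0.506 -0.074  0.183] [-0.34 -0.01  1.28] 0.000338169558649288
```

View pics/p1.png

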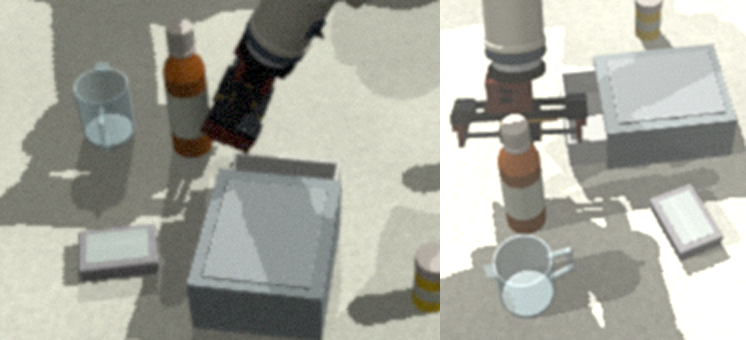

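The bottle has slid along upright. Its cap is at scene (181,26) and side (516,119) in the composite, and the cup hasn't moved. I'll check the position, finish the push and back away.

```bash
python3 - <<'E'
from station import r
from h import *
A=dict(np.load("scene1.npz"));B=dict(np.load("side1.npz"))
X,e=tri(A,(170+181/2,95+26/2),B,(210+76/1.7,150+119/1.7));print(X.round(4),round(e,4))
if abs(X[0]-.509)<.01 and abs(X[1]+.187)<.012:
    r.servo_line(push_tcp(.506,-.195),speed=.05);r.wait(.1)
    r.servo_line(push_tcp(.506,-.155),speed=.1)
    r.servo_line(push_tcp(.506,-.10,.25),speed=.2)
    # above the drawer, tool down
    yaw=np.radians(5.5)
    for y in(yaw,yaw+np.pi):
        z=np.array([0,0,-1.]);x=np.array([np.cos(y),np.sin(y),0]);M=np.c_[x,np.cross(z,x),z]
        o=Ro.from_matrix(M).as_euler('xyz',degrees=True);q=r.inverse_kinematics([.45,-.15,.43],o);print(o.round(1),None if q is None else np.round(q,1))
    for n in("scene","side"):
        s=r.snapshot(n);np.savez(n+"2.npz",**s)
    f=np.load("scene2.npz")["frame"][95:245,190:350,::-1];g=np.load("side2.npz")["frame"][170:350,230:390,::-1]
    f=cv2.resize(f,None,fx=2.4,fy=2.4,interpolation=2);g=cv2.resize(g,None,fx=2,fy=2,interpolation=2)
    cv2.imwrite("pics/p2.png",cv2.convertScaleAbs(np.hstack([f,g]),alpha=1.6));print(r.sense()["clock"])
E
```

```text
[ 0.5099 -0.1838  0.1996] 0.0017
[180.    0.    5.5] [-22.5 -13.7  85.9  -0.  107.8  62. ]
[-180.     0.  -174.5] [ -22.5  -13.7   85.9   -0.   107.8 -118. ]
11.9
```

View pics/p2.png

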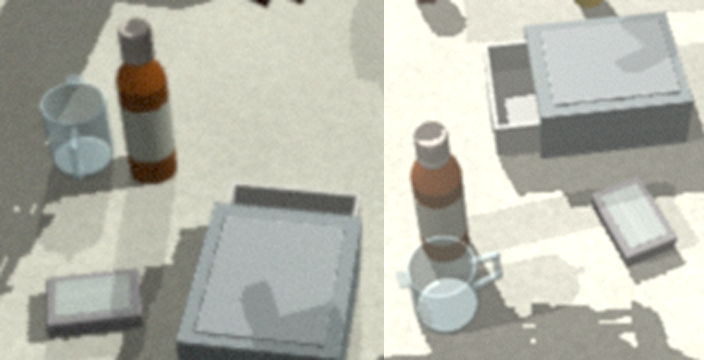

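The bottle stands upright beside the cup and the drawer front is clear. In this composite the lip corners are at scene (235,187) and (357,197), side (487,46) and (496,149). I'll measure, then go above the drawer and look from close.

```bash
python3 - <<'E'
from station import r
from h import *
A=dict(np.load("scene2.npz"));B=dict(np.load("side2.npz"))
a=lambda p:(190+p[0]/2.4,95+p[1]/2.4);b=lambda p:(230+(p[0]-384)/2,170+p[1]/2)
for n,p,q in[("cap",(136,28),(432,131)),("rim",(75,105),(443,265)),("cupbase",(82,155),(447,305)),("lip+",(357,197),(487,46)),("lip-",(235,187),(496,149))]:
    X,e=tri(A,a(p),B,b(q));print(n,X.round(4),round(e,4))
o=[180,0,5.5];u=np.array([np.cos(np.radians(5.5)),np.sin(np.radians(5.5)),0])
p=np.array([.565,-.044,0])+.025*u
r.reach(p+[0,0,.182+.12],o)
w=r.snapshot("wrist");np.savez("wrist3.npz",**w);s=r.sense();print(s["clock"],s["tcp_pos"])
# project predicted lip / cabinet front edges into the fisheye for comparison
def fe(X):
    c=np.array(w["R"])@X+np.array(w["t"]);th=np.arctan2(np.hypot(c[0],c[1]),c[2]);ph=np.arctan2(c[1],c[0]);return w["cx"]+w["fx"]*th*np.cos(ph),w["cy"]+w["fy"]*th*np.sin(ph)
f=cv2.convertScaleAbs(w["frame"][:,:,::-1],alpha=1.6)
v=np.array([-u[1],u[0],0]);L=np.array([.565,-.044,.06])
for X in[L+v*.068,L-v*.068,L,L+.05*u+v*.075+[0,0,.02],L+.05*u-v*.075+[0,0,.02]]:
    c=fe(X);print(np.round(c,1));cv2.circle(f,(int(c[0]),int(c[1])),2,(0,0,255),-1)
cv2.imwrite("pics/w3.png",f)
E
```

```text
cap [ 0.5084 -0.2203  0.1961] 0.003
rim [ 0.5111 -0.3031  0.0807] 0.0034
cupbase [ 0.5098 -0.3068  0.0046] 0.0029
lip+ [0.5617 0.0221 0.0571] 0.0024
lip- [ 0.5627 -0.1164  0.0358] 0.0192
13.225 [ 0.58982337 -0.04145842  0.30245534]
[236.3 250.1]
[404.7 250.2]
[320.5 251.3]
[213.8 196.4]
[427.3 196.6]
```

View pics/w3.png

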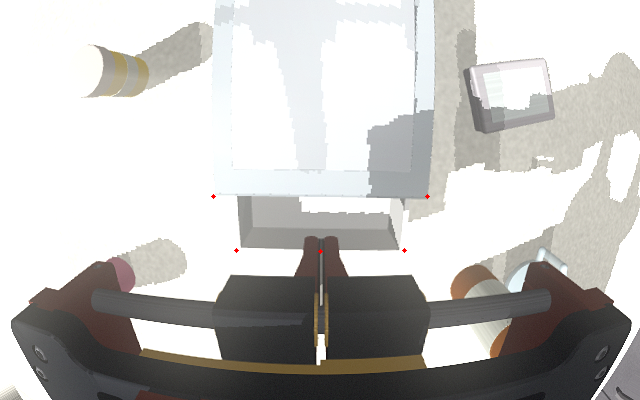

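The predicted lip corners, (236,250) and (405,250), and cabinet edge, (214,196) and (427,196), match the wrist image within about 2 mm, so I'll go down and pull.

```bash
python3 - <<'E'
from station import r
from h import *
u=np.array([np.cos(np.radians(5.5)),np.sin(np.radians(5.5)),0])
p=np.array([.565,-.044,.182])+.025*u
r.servo_line(p+[0,0,.026],speed=.1);r.wait(.2)
f0=r.sense()["contact_force"];print(f0)
d=0
for d in list(np.arange(.02,.101,.02))+list(np.arange(.103,.117,.003)):
    r.servo_line(p+[0,0,.026]-d*u,speed=.04 if d<.102 else .02);r.wait(.1);s=r.sense();F=(s["contact_force"]-f0)@u
    print(round(d,3),round(s["clock"],1),round(F,2),round((p-s["tcp_pos"])@u,4))
    if F>5: break
for n in("scene","side"):
    s=r.snapshot(n);np.savez(n+"4.npz",**s)
f=np.load("scene4.npz")["frame"][95:245,190:350,::-1];g=np.load("side4.npz")["frame"][170:350,230:390,::-1]
f=cv2.resize(f,None,fx=2.4,fy=2.4,interpolation=2);g=cv2.resize(g,None,fx=2,fy=2,interpolation=2)
cv2.imwrite("pics/p4.png",cv2.convertScaleAbs(np.hstack([f,g]),alpha=1.6))
E
```

```text
[-0.24234376 -0.67681252 -0.60469441]
0.02 15.3 0.95 0.02
0.04 16.0 -0.18 0.04
0.06 16.8 1.3 0.06
0.08 17.5 1.24 0.08
0.1 18.3 0.76 0.1
0.103 18.7 -0.22 0.103
0.106 19.1 1.37 0.1061
0.109 19.5 0.25 0.1091
0.112 19.9 8.32 0.1111
```

View pics/p4.png

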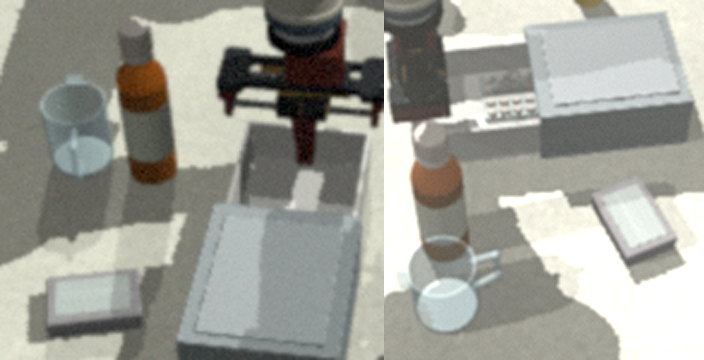

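The drawer is against its stop, with the force rising at 111 mm of travel. The bottle at (150,180) and cup at (82,155) haven't moved. I'll back off, lift clear and hand in.

```bash
python3 - <<'E'
from station import r
from h import *
u=np.array([np.cos(np.radians(5.5)),np.sin(np.radians(5.5)),0])
p=np.array([.565,-.044,.208])+.025*u
r.servo_line(p-.105*u,speed=.03)
r.servo_line(p-.105*u+[0,0,.17],speed=.12)
r.wait(.3)
A=r.snapshot("scene");B=dict(np.load("scene4.npz"))
d=lambda a,b,y0,y1,x0,x1:np.abs(a["frame"][y0:y1,x0:x1].astype(int)-b["frame"][y0:y1,x0:x1]).mean()
print("bottle+cup change",d(A,B,100,175,205,262),r.sense()["contact_force"],r.sense()["clock"])
w=r.snapshot("wrist");cv2.imwrite("pics/w5.png",cv2.convertScaleAbs(w["frame"][:,:,::-1],alpha=1.3))
E
```

```text
bottle+cup change 13.833216374269005 [ 0.5610857  -0.10666899  0.46211499] 22.2667
```

View pics/w5.png

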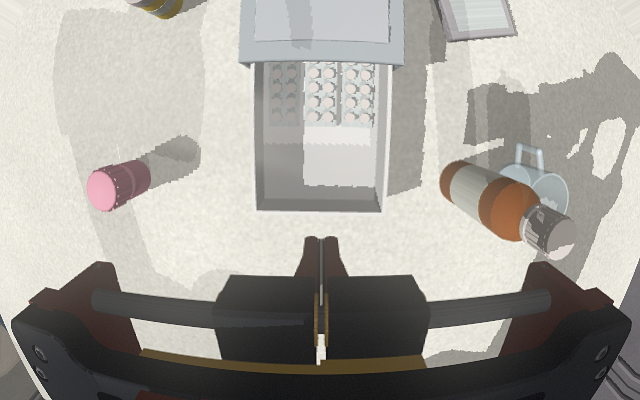

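The drawer is fully out, with its front edge at about (320,211). The bottle stands upright next to the cup and the gripper touches nothing.

```bash
python3 -c "
from station import r
print(r.hand_in())"
```

```text
the job is handed in; nothing more can be done
None
```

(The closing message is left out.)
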